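# Reload the sample carrier in reverse order

### The job

Move the four amber sample bottles from the wooden rack into the empty aluminium carrier, one per pocket and in reverse order: seen from the robot, the bottle now at the left end goes into the carrier's right-end pocket, the second from the left into the second from the right, and so on. Never let a bottle tip over, and leave all four standing upright on their pocket floors, let go and at rest.

Things in the scene. Friction and masses are not known exactly. Their poses are not given: they have to be found in the camera images.
- bottle_straight_mid (a point): Amber glass sample bottle with a black cap: straight slim cylinder, 32 mm across, 112 mm tall with its cap; cap 28 mm across. Rigid, closed, about 80 to 170 g, flat-bottomed, stands upright. This point lies on its axis half-way up, 56 mm below the cap's top; z points up the bottle. The cap is the top 20 mm and is the place to grip, from above, with the fingers closing across the row of pockets.
- bottle_squat_mid (a point): Amber glass sample bottle with a black cap: short wide jar, 40 mm across with a sloping shoulder, 88 mm tall with its cap; cap 34 mm across (the widest cap). Rigid, closed, about 80 to 170 g, flat-bottomed, stands upright. This point lies on its axis half-way up, 44 mm below the cap's top; z points up the bottle. The cap is the top 20 mm and is the place to grip, from above, with the fingers closing across the row of pockets.
- bottle_conical_mid (a point): Amber glass sample bottle with a black cap: cone-shaped flask, 40 mm across at the base narrowing to a 20 mm neck, 98 mm tall with its cap; cap 26 mm across. Rigid, closed, about 80 to 170 g, flat-bottomed, stands upright. This point lies on its axis half-way up, 49 mm below the cap's top; z points up the bottle. The cap is the top 20 mm and is the place to grip, from above, with the fingers closing across the row of pockets.
- bottle_necked_mid (a point): Amber glass sample bottle with a black cap: body 36 mm across up to 40 mm, then a long 20 mm neck, 106 mm tall with its cap; cap 26 mm across. Rigid, closed, about 80 to 170 g, flat-bottomed, stands upright. This point lies on its axis half-way up, 53 mm below the cap's top; z points up the bottle. The cap is the top 20 mm and is the place to grip, from above, with the fingers closing across the row of pockets.
- holder_1: Wooden pocket of the full rack in which bottle_straight stands at the start: open square box 64 x 64 mm outside, 56 x 56 mm inside, fixed. Origin at the centre of its underside; its floor is 4 mm and its rim 26 mm above the origin (10 and 32 mm above the bench). y runs along the row. The four pockets look alike and stand side by side; which stands where in the row changes.
- holder_2: Wooden pocket of the full rack in which bottle_squat stands at the start: open square box 64 x 64 mm outside, 56 x 56 mm inside, fixed. Origin at the centre of its underside; its floor is 4 mm and its rim 26 mm above the origin (10 and 32 mm above the bench). y runs along the row. The four pockets look alike and stand side by side; which stands where in the row changes.
- holder_3: Wooden pocket of the full rack in which bottle_conical stands at the start: open square box 64 x 64 mm outside, 56 x 56 mm inside, fixed. Origin at the centre of its underside; its floor is 4 mm and its rim 26 mm above the origin (10 and 32 mm above the bench). y runs along the row. The four pockets look alike and stand side by side; which stands where in the row changes.
- holder_4: Wooden pocket of the full rack in which bottle_necked stands at the start: open square box 64 x 64 mm outside, 56 x 56 mm inside, fixed. Origin at the centre of its underside; its floor is 4 mm and its rim 26 mm above the origin (10 and 32 mm above the bench). y runs along the row. The four pockets look alike and stand side by side; which stands where in the row changes.
- rail: Dark wooden strip, 72 x 268 x 6 mm, fixed to the bench, carrying the four wooden pockets of the full rack in a row along its y axis, their centres at y = +96, +32, -32 and -96 mm. Origin at the centre of its underside, on the bench. The strip's +y end is the left end as seen from the robot (it is turned by less than 30 degrees). The full rack may stand on the left or on the right of the bench.
- carrier: The empty rack: aluminium carrier 64 x 256 x 32 mm, fixed, with four square pockets 56 x 56 mm in a row along its y axis, their centres at x = 0, y = +96, +32, -32 and -96 mm; 8 mm walls between pockets, 4 mm outside walls. Origin at the centre of its underside, on the bench; pocket floors 10 mm and rims 32 mm above it. Its +y end is the left end as seen from the robot (it is turned by less than 30 degrees).
Not all that is in view belongs to the job. Leave any purple look-alike of the part that bears bottle_squat_mid alone. Leave any blue look-alike of the part that bears bottle_conical_mid alone.

How it is judged:
By the outcome, as a careful person would: the job done as asked, in the order asked, and still so for the second after the job is handed in, with the robot touching nothing.
It also fails if it takes over 99 s, if anything falls off the work surface, if the arm or the gripper's body presses on something with over 40 N, if the wrist force passes 120 N, or if a joint passes its speed limit or range.

### The arm

A 7-joint arm with a two-finger parallel gripper is mounted at the origin on the work surface. World frame = base frame: x ahead of the robot, y to its left, z up, the work surface at z = 0. Lengths are in m, angles in rad, forces in N, time in s.
With the tool pointing down it reaches from about 0.425 to 1.025 m from the base axis. Payload 3.6 kg.
Tool frame: the origin (TCP) lies on the centre line of the jaws, within the pads' length; the fingertips stand arm.tip_extent ahead of it and the grasp point (between the pads) is the TCP (arm.tip_extent is the distance from the TCP to the fingertips, in m); z points along the fingers, y is the direction in which the jaws open and shut (so a half turn about z gives the same grasp; the last joint's range is limited). The gripper opens to 85 mm and grips with 20 to 120 N. Pads are 22 mm wide; open, the fingers measure 114 mm over their backs; the gripper's body (76 mm by 85 mm) begins 54 mm behind the grasp point. The pads swing forward as they close: fully open they stand 13 mm farther back than shut.
Start: joints at [-1.292, 0.591, 0.048, 1.609, -0.033, 0.943, -0.034], TCP at [0.263, 0.675, 0.25] pointing down, gripper open.
Joint ranges: [-2.69, 2.69], [-0.47, 2.24], [-1.27, 1.36], [0.19, 2.51], [-1.53, 4.68], [0.08, 2.07], [-3.09, 3.09]. Speed limits (rad/s): [2.57, 2.57, 3.14, 3.14, 3.14, 3.14, 3.14].

### API

Orientations are given as [roll, pitch, yaw] about the fixed x, y, z axes, in that order (R = Rz(yaw) Ry(pitch) Rx(roll)).
In Python, from station import arm gives the robot as it stands.
- The arm moves only by the shell command python3 -m jog 'ROWS' [FORCE]. ROWS is JSON, a list that holds one entry, the list of rows, each a list of 7 numbers: the shift along the tool's x, y, z in m, then the turn, a rotation vector about the tool's x, y, z in rad, then the opening, from -1 (shut) to 1 (fully open), so that 0 is half open. In form: [[[tx, ty, tz, ax, ay, az, hand], ...]]. A call has exactly 5 rows; each row shifts and turns the pose as measured when the row begins, along the tool's axes as they then stand; what a row does not reach is not made up. A row lasts 1/10 s, in which the tool goes at most 50 mm and 8.59 degrees, less where a joint would pass 70% of its speed; a pose out of reach is approached as far as the arm can. A call with a gripper value outside its range is refused whole. The fingers move at their own pace and stop on an object; FORCE is the grip in N (left out, the last holds). Time passes only in rows, so rows that do not move let the fingers close, or fill a call up. It gives the time, the measured TCP pose, the force and the opening at its end, in the units of the state.
- arm.sense(): the state, without advancing time (a new reading comes with each control period).
- arm.get_image(name): name is "scene" or "side" or "wrist"; returns a dict with "img" (400x640x3 uint8, red, green, blue), "fx", "fy", "cx", "cy" (pixels), "R" (3x3) and "t" (3): a world point X has camera coordinates R X + t; the wrist camera has in their place "mount" (4x4, takes a point from camera to tool coordinates, whose origin is the TCP and whose axes are the flange's). Camera axes: x right, y down, z forward; pixel columns grow to the right and rows downward; lengths in m; the calibration is good to about 2 mm. A picture is of the moment at which its call begins: read the wrist's pose just before it. There is no depth.
- arm.job_done(): hands the job in, once; it reports no verdict.
The state is a dict: "clock": time; "qpos": joint angles; "dq": joint speeds; "effort": joint torques, N m; "ee_pos": TCP position; "ee_rot": TCP orientation; "force": force on the tool from outside, world axes, zero at the start; "moment": the same for the moment, N m; "gripper_width": opening from 0.0 (shut) to 1.0 (fully open).
Only numpy, scipy, OpenCV 4.12 (cv2) and the standard library are available. Lean on these libraries where they do the work, as an engineer would, in place of code of your own. Each camera call takes 0.05 s, during which the arm holds its last target. There are 200 camera calls.

## Working session

There is one attempt and no reset: what is moved stays moved. The work goes in short steps, Python scripts to look and compute and a shell command to move; the robot and the scene stay as the last step left them, time stands still between calls to the robot, and variables do not carry over. Pictures are saved under pics/ and viewed, about 12 in all and at most 16, crops included, and the job is handed in when it is done.

```bash
ls; mkdir -p pics
cat > h.py <<'E'
import numpy as np,cv2
from station import arm
from scipy.spatial.transform import Rotation as Ro
def cam(n):
    s=arm.sense(); d=arm.get_image(n)
    if 'R' not in d or d.get('mount') is not None:
        R=Ro.from_euler('xyz',s['ee_rot']).as_matrix(); m=np.array(d['mount'])
        Rc=R@m[:3,:3]; c=R@m[:3,3]+s['ee_pos']
        d['R']=Rc.T; d['t']=-Rc.T@c
    d['R']=np.array(d['R']);d['t']=np.array(d['t'])
    return d
def px(d,u,v,z):
    r=d['R'].T@np.array([(u-d['cx'])/d['fx'],(v-d['cy'])/d['fy'],1]); c=-d['R'].T@d['t']
    return c+r*(z-c[2])/r[2]
def proj(d,X):
    p=d['R']@np.array(X)+d['t']; return np.array([d['fx']*p[0]/p[2]+d['cx'],d['fy']*p[1]/p[2]+d['cy']])
def save(d,f,s=1,crop=None):
    im=d['img'][:,:,::-1]
    if crop: im=im[crop[1]:crop[3],crop[0]:crop[2]]
    cv2.imwrite('pics/'+f,cv2.resize(im,None,fx=s,fy=s,interpolation=cv2.INTER_CUBIC))
E
python3 - <<'E'
from h import *
import pickle
print(arm.sense(),arm.tip_extent)
D={}
for n in('scene','side','wrist'):
    D[n]=d=cam(n); save(d,n+'0.png'); print(n,d['fx'],d['cx'],-d['R'].T@d['t'],d['R'][2])
pickle.dump(D,open('d0.pkl','wb'))
E
```

```text
pics
{'clock': 0.0, 'qpos': array([-1.29248763,  0.59214109,  0.04828129,  1.60982292, -0.03330256,
        0.94269258, -0.03374024]), 'dq': array([-7.33441954e-04,  2.18542564e-05, -5.54726913e-04,  6.78283528e-04,
        6.90992521e-04,  1.05153456e-03,  6.85868674e-05]), 'effort': array([ 6.96047141e-05, -5.48692560e+01,  1.54678915e+00, -1.98120475e+01,
        9.36562079e-03,  8.76737031e-03,  7.57694153e-06]), 'ee_pos': array([0.26308903, 0.67474087, 0.24912435]), 'ee_rot': array([-3.13933612e+00,  1.16114184e-04,  2.76983827e+00]), 'force': array([ 0.72583179,  0.74527471, -1.22022961]), 'moment': array([-0.02901636, -0.00537311,  0.02417098]), 'gripper_width': 0.999036745477723} 0.019
scene 473.19938551994966 316.2190515419514 [ 1.04127525 -0.14365534  0.94869925] [-0.48675089  0.14882832 -0.86076925]
side 427.83109228814425 321.711485949426 [ 0.18229213 -0.56082301  0.53777929] [ 0.42490191  0.71075152 -0.56061631]
wrist 333.7838462495705 312.3151982571633 [0.18854552 0.70315194 0.37353032] [ 0.28940967 -0.11550179 -0.95021123]
```

View pics/scene0.png

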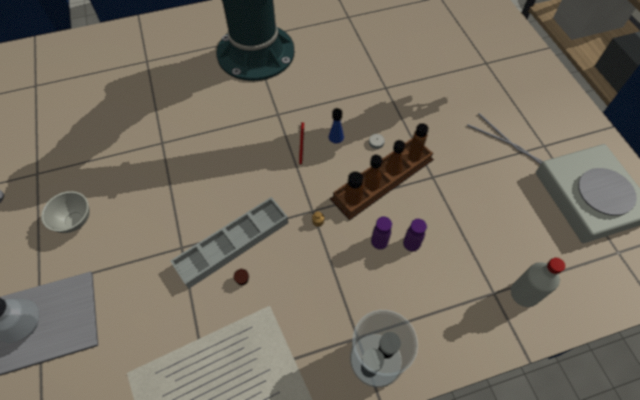

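View pics/side0.png

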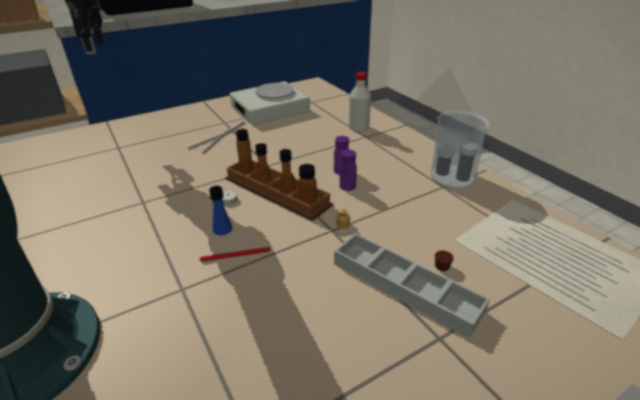

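The scene camera faces the robot, so the rack (robot's left) is at about px (330-432, 130-215) and the carrier (right) at about (173-288, 200-285). The bottles' tops run from (355,180) to (422,130). A blue cone stands at (337,125) and two purple jars at (382,232) and (416,235).

Run:
```python
from h import *
import pickle
D=pickle.load(open('d0.pkl','rb'))
a=D['scene'];save(a,'c1.png',5,(300,110,450,225));save(a,'c2.png',5,(160,190,310,295))
save(D['side'],'c3.png',4,(215,120,345,225))
```

```text
(no output)
```

View pics/c1.png

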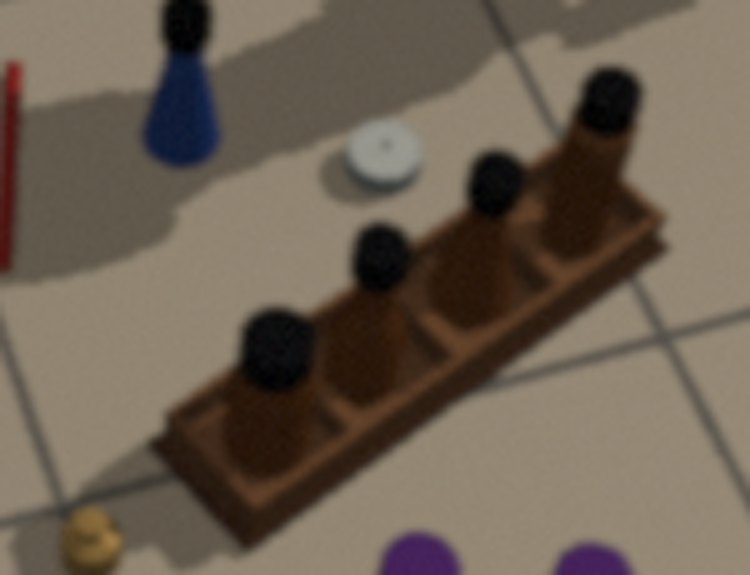

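View pics/c2.png

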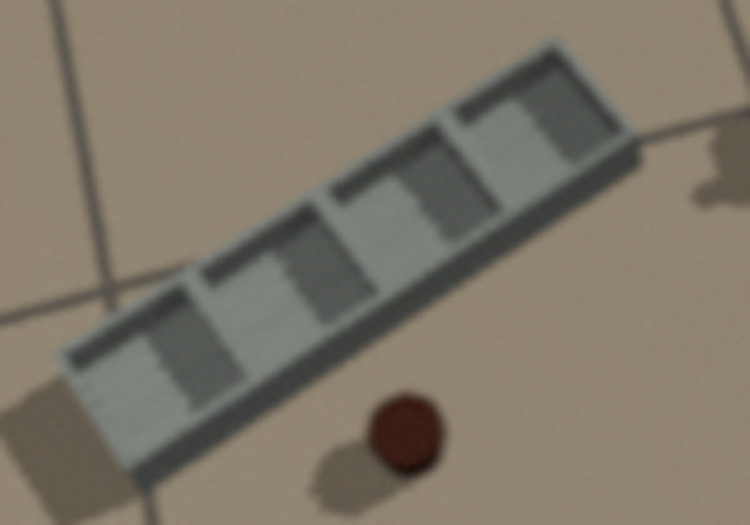

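View pics/c3.png

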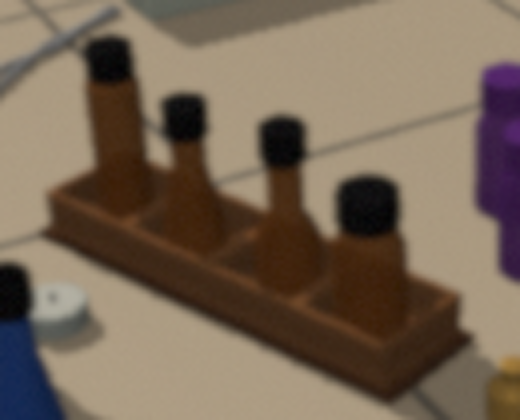

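Order from the robot's left: straight, conical, necked, squat. I'll triangulate the caps and fit the carrier rim corners.

Run:
```python
from h import *
import pickle
from scipy.optimize import least_squares as ls
D=pickle.load(open('d0.pkl','rb'));a,b=D['scene'],D['side']
S=np.array([(608,102),(495,184),(381,258),(278,350)])/5+[300,110]-.4
T=np.array([(109,60),(184,118),(282,142),(367,207)])/4+[215,120]-.4
zt=[.122,.108,.116,.098]
P=[]
for n,s,t,z in zip(['str','con','nec','squ'],S,T,zt):
    f=lambda X:np.r_[proj(a,X)-s,proj(b,X)-t]
    r=ls(f,[.6,.2,.1]);g=px(a,*s,z-.01);P.append(g)
    print(n,r.x.round(4),'res',r.fun.round(1),'z exp',z-.01,g.round(4),px(b,*t,z-.01).round(4))
C=np.array([(558,40),(636,138),(135,468),(62,355)])/5+[160,190]-.4
W=[px(a,*c,.032)[:2] for c in C]
L=np.array([[-32,128],[32,128],[32,-128],[-32,-128]])/1000
f=lambda p:np.ravel([proj(a,[*(p[:2]+np.array([[np.cos(p[2]),-np.sin(p[2])],[np.sin(p[2]),np.cos(p[2])]])@l),.032])-c for l,c in zip(L,C)])
r=ls(f,[*np.mean(W,0),0]);print('carrier',r.x,r.fun.round(1))
def edge(b,p):
    return [proj(b,[*(p[:2]+np.array([[np.cos(p[2]),-np.sin(p[2])],[np.sin(p[2]),np.cos(p[2])]])@l),.032]).round(1) for l in L]
print(edge(b,r.x))
C=np.array([(558,142),(664,216),(250,503),(168,418)])/5+[300,110]-.4
r=ls(f,[.6,.2,0]);print('rack',r.x,r.fun.round(1))
print(edge(b,r.x))
```

```text
str [0.4763 0.2768 0.1103] res [ 0.1 -0.2  0.2  0.1] z exp 0.112 [0.4779 0.2756 0.112 ] [0.4751 0.2744 0.112 ]
con [0.4936 0.2173 0.0958] res [ 0.1 -0.2  0.1  0.1] z exp 0.098 [0.4954 0.216  0.098 ] [0.492  0.2139 0.098 ]
nec [0.5204 0.1516 0.1038] res [ 0.1 -0.2  0.1  0.1] z exp 0.10600000000000001 [0.5221 0.1505 0.106 ] [0.5187 0.1486 0.106 ]
squ [0.5405 0.0982 0.0853] res [ 0.1 -0.1  0.1  0.1] z exp 0.08800000000000001 [0.5424 0.0971 0.088 ] [0.5383 0.0946 0.088 ]
carrier [ 0.56819347 -0.19068189  0.34318356] [ 0.7 -1.1  1.6 -0.7 -0.8  1.  -1.3  0.3]
[array([334.8, 248.7]), array([355.8, 230.8]), array([490.7, 295.9]), array([474. , 321.9])]
rack [0.51065462 0.18095445 0.36590914] [ 1.7 -1.9 -0.4  0.   0.4  1.9 -1.7 -0.5]
[array([227.2, 167.5]), array([247.2, 156.7]), array([331.9, 192.3]), array([313. , 206.4])]
```

```bash
cat >> h.py <<'E'
def plan(x,y,z,yaw=1.92,n=5):
    s=arm.sense(); p=np.array(s['ee_pos']); R=Ro.from_euler('xyz',s['ee_rot'])
    d=(np.array([x,y,z])-p)/n; rv=(R.inv()*Ro.from_euler('xyz',[np.pi,0,yaw])).as_rotvec()
    for i in range(n):
        Q=R*Ro.from_rotvec(rv*i/n); print(np.r_[Q.inv().apply(d),rv/n].round(4).tolist())
    print('dist/row',np.linalg.norm(d).round(3),'at',p.round(4),np.round(s['ee_rot'],3),'F',np.round(s['force'],1),'w',s['gripper_width'],'t',s['clock'])
E
python3 -c "
from h import *
plan(.477,.276,.25,n=15)"
```

```text
[-0.0229, -0.0196, -0.0, -0.0001, 0.0001, 0.0567]
[-0.024, -0.0183, -0.0, -0.0001, 0.0001, 0.0567]
[-0.025, -0.0169, -0.0, -0.0001, 0.0001, 0.0567]
[-0.0259, -0.0154, -0.0, -0.0001, 0.0001, 0.0567]
[-0.0268, -0.0139, -0.0, -0.0001, 0.0001, 0.0567]
[-0.0275, -0.0124, -0.0, -0.0001, 0.0001, 0.0567]
[-0.0282, -0.0108, -0.0, -0.0001, 0.0001, 0.0567]
[-0.0287, -0.0092, -0.0, -0.0001, 0.0001, 0.0567]
[-0.0292, -0.0076, -0.0, -0.0001, 0.0001, 0.0567]
[-0.0296, -0.0059, -0.0, -0.0001, 0.0001, 0.0567]
[-0.0299, -0.0042, -0.0, -0.0001, 0.0001, 0.0567]
[-0.0301, -0.0025, -0.0, -0.0001, 0.0001, 0.0567]
[-0.0302, -0.0008, -0.0, -0.0001, 0.0001, 0.0567]
[-0.0302, 0.0009, -0.0, -0.0001, 0.0001, 0.0567]
[-0.0301, 0.0026, -0.0, -0.0001, 0.0001, 0.0567]
dist/row 0.03 at [0.2632 0.6749 0.2494] [-3.14  0.    2.77] F [ 0.3 -1.1 -0.1] w 0.9995523856151629 t 0.15
```

```bash
python3 -m jog '[[[-0.023,-0.020,0,0,0,0.057,1],[-0.024,-0.018,0,0,0,0.057,1],[-0.025,-0.017,0,0,0,0.057,1],[-0.026,-0.015,0,0,0,0.057,1],[-0.027,-0.014,0,0,0,0.057,1]]]' 40
python3 -m jog '[[[-0.028,-0.012,0,0,0,0.057,1],[-0.028,-0.011,0,0,0,0.057,1],[-0.029,-0.009,0,0,0,0.057,1],[-0.029,-0.008,0,0,0,0.057,1],[-0.030,-0.006,0,0,0,0.057,1]]]'
python3 -c "
from h import *
plan(.477,.276,.25,n=5)"
```

```text
clock: 0.65
ee_pos: [0.3305, 0.5422, 0.2465]
ee_rot: [-3.138, -0.004, 2.485]
force: [1.0, 0.5, 0.1]
gripper_width: 0.999
clock: 1.15
ee_pos: [0.4029, 0.4016, 0.2452]
ee_rot: [-3.135, -0.002, 2.188]
force: [0.5, 0.9, 0.2]
gripper_width: 1.001
[-0.0291, -0.0025, -0.001, -0.0014, -0.0002, 0.0537]
[-0.0292, -0.0009, -0.001, -0.0014, -0.0002, 0.0537]
[-0.0292, 0.0007, -0.001, -0.0014, -0.0002, 0.0537]
[-0.0291, 0.0022, -0.001, -0.0014, -0.0002, 0.0537]
[-0.0289, 0.0038, -0.001, -0.0014, -0.0002, 0.0537]
dist/row 0.029 at [0.4029 0.4016 0.2452] [-3.135e+00 -2.000e-03  2.188e+00] F [0.5 0.9 0.2] w 1.000752318509685 t 1.15
```

Tracking is good. Finish this approach, then take a wrist view over the rack.

```bash
python3 -m jog '[[[-0.029,-0.003,-0.001,-0.001,0,0.054,1],[-0.029,-0.001,-0.001,-0.001,0,0.054,1],[-0.029,0.001,-0.001,-0.001,0,0.054,1],[-0.029,0.002,-0.001,-0.001,0,0.054,1],[-0.029,0.004,-0.001,-0.001,0,0.054,1]]]'
python3 -c "
from h import *
plan(.477,.276,.25,n=1)
d=cam('wrist');save(d,'w1.png')
for n,X in dict(str=(.477,.276,.122),con=(.4945,.2163,.108),nec=(.521,.1507,.116),squ=(.541,.097,.098)).items(): print(n,proj(d,X))
import pickle;pickle.dump(d,open('w1.pkl','wb'))"
```

```text
clock: 1.65
ee_pos: [0.4772, 0.2692, 0.2494]
ee_rot: [-3.138, -0.0, 1.907]
force: [1.1, 0.0, -1.1]
gripper_width: 0.998
[0.0064, 0.0021, -0.0006, -0.004, -0.0001, -0.0129]
dist/row 0.007 at [0.4772 0.2692 0.2494] [-3.138 -0.     1.907] F [ 1.1  0.  -1.1] w 0.998006381244675 t 1.65
str [316.33543864 187.86211208]
con [312.38005992 251.15408344]
nec [316.00322596 324.01273773]
squ [316.85176038 358.78083967]
```

View pics/w1.png

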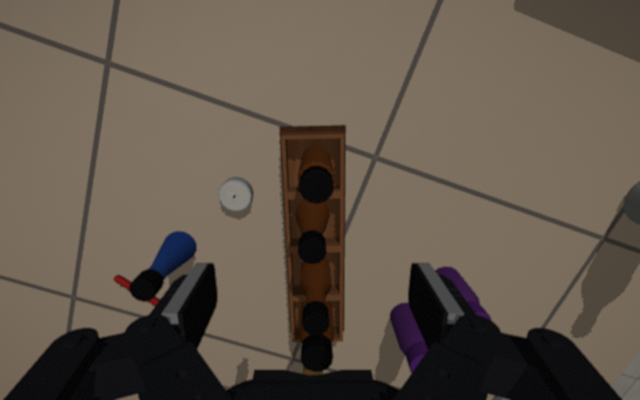

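Wrist view: caps at (316,185), (312,246), (316,317), (317,351), all within a few px of my predictions (2-3 mm). I'll nudge the last three targets slightly and descend on the straight bottle.

```bash
python3 -m jog '[[[0.006,0.002,0.020,-0.004,0,-0.013,0.3],[0,0,0.028,0,0,0,0.3],[0,0,0.028,0,0,0,0.3],[0,0,0.025,0,0,0,0.3],[0,0,0.012,0,0,0,0.3]]]'
python3 -c "
from h import *
plan(.477,.276,.117,n=1)"
```

```text
clock: 2.2
ee_pos: [0.485, 0.2674, 0.1361]
ee_rot: [3.132, 0.003, 1.905]
force: [-0.3, 0.4, 0.3]
gripper_width: 0.653
[0.0108, -0.0049, 0.019, 0.0096, 0.0032, -0.0153]
dist/row 0.022 at [0.485  0.2674 0.1361] [3.132e+00 3.000e-03 1.905e+00] F [-0.3  0.4  0.3] w 0.6532408233799355 t 2.2
```

```bash
python3 -m jog '[[[0.011,-0.005,0,0.01,0.003,-0.015,0.3],[0,0,0.010,0,0,0,0.3],[0,0,0.008,0,0,0,0.3],[0,0,0,0,0,0,0.3],[0,0,0,0,0,0,0.3]]]'
python3 -c "
from h import *
plan(.477,.276,.117,n=1)"
```

```text
clock: 2.7
ee_pos: [0.4761, 0.2784, 0.1174]
ee_rot: [-3.141, -0.001, 1.923]
force: [0.6, -0.1, 0.1]
gripper_width: 0.649
[-0.0026, 0.0, 0.0004, -0.0004, -0.0009, 0.0028]
dist/row 0.003 at [0.4761 0.2784 0.1174] [-3.141e+00 -1.000e-03  1.923e+00] F [ 0.6 -0.1  0.1] w 0.6491367459274425 t 2.7
```

```bash
python3 -m jog '[[[0,0,0,0,0,0,-0.2],[0,0,0,0,0,0,-0.4],[0,0,0,0,0,0,-1],[0,0,0,0,0,0,-1],[0,0,0,0,0,0,-1]]]' 40
python3 -m jog '[[[0,0,-0.004,0,0,0,-1],[0,0,-0.008,0,0,0,-1],[0,0,-0.012,0,0,0,-1],[0,0,0,0,0,0,-1],[0,0,0,0,0,0,-1]]]'
python3 -c "
from h import *
save(cam('side'),'s1.png',3,(200,50,400,225))
plan(.477,.276,.117,n=1)"
```

```text
clock: 3.2
ee_pos: [0.4769, 0.2782, 0.1188]
ee_rot: [3.14, -0.001, 1.922]
force: [-0.5, -0.1, -1.2]
gripper_width: 0.305
clock: 3.7
ee_pos: [0.4768, 0.2781, 0.1452]
ee_rot: [3.139, -0.001, 1.922]
force: [0.5, 0.3, -1.9]
gripper_width: 0.313
[-0.0021, -0.0008, 0.0283, 0.0026, -0.0013, 0.0018]
dist/row 0.028 at [0.477  0.2782 0.1453] [ 3.139e+00 -1.000e-03  1.922e+00] F [ 0.5 -0.1 -1.1] w 0.31326360462900865 t 3.75
```

View pics/s1.png

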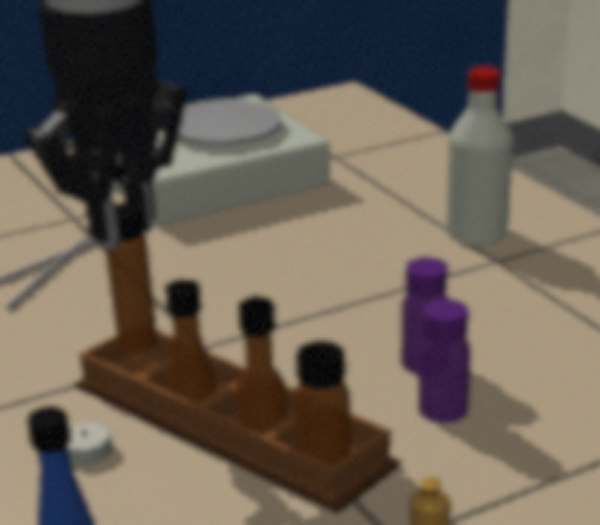

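Held (width 26.6 mm) and lifted clear. Raise, then travel.

```bash
python3 -m jog '[[[0,0,-0.015,0,0,0,-1],[0,0,-0.025,0,0,0,-1],[0,0,-0.030,0,0,0,-1],[0,0,-0.030,0,0,0,-1],[0,0,-0.020,0,0,0,-1]]]'
python3 -c "
from h import *
plan(.600,-.281,.27,n=20)"
```

```text
clock: 4.25
ee_pos: [0.4737, 0.2762, 0.2648]
ee_rot: [-3.133, 0.002, 1.922]
force: [0.2, 0.4, -0.6]
gripper_width: 0.314
[-0.0283, -0.0037, -0.0002, -0.0004, 0.0001, 0.0001]
[-0.0283, -0.0036, -0.0002, -0.0004, 0.0001, 0.0001]
[-0.0283, -0.0036, -0.0002, -0.0004, 0.0001, 0.0001]
[-0.0283, -0.0036, -0.0002, -0.0004, 0.0001, 0.0001]
[-0.0283, -0.0036, -0.0002, -0.0004, 0.0001, 0.0001]
[-0.0283, -0.0036, -0.0002, -0.0004, 0.0001, 0.0001]
[-0.0283, -0.0036, -0.0002, -0.0004, 0.0001, 0.0001]
[-0.0283, -0.0036, -0.0002, -0.0004, 0.0001, 0.0001]
[-0.0283, -0.0036, -0.0002, -0.0004, 0.0001, 0.0001]
[-0.0283, -0.0036, -0.0002, -0.0004, 0.0001, 0.0001]
[-0.0283, -0.0036, -0.0002, -0.0004, 0.0001, 0.0001]
[-0.0283, -0.0036, -0.0002, -0.0004, 0.0001, 0.0001]
[-0.0283, -0.0036, -0.0002, -0.0004, 0.0001, 0.0001]
[-0.0283, -0.0036, -0.0002, -0.0004, 0.0001, 0.0001]
[-0.0283, -0.0036, -0.0002, -0.0004, 0.0001, 0.0001]
[-0.0283, -0.0036, -0.0002, -0.0004, 0.0001, 0.0001]
[-0.0283, -0.0036, -0.0002, -0.0004, 0.0001, 0.0001]
[-0.0283, -0.0036, -0.0002, -0.0004, 0.0001, 0.0001]
[-0.0283, -0.0036, -0.0003, -0.0004, 0.0001, 0.0001]
[-0.0283, -0.0036, -0.0003, -0.0004, 0.0001, 0.0001]
dist/row 0.029 at [0.4737 0.2762 0.2648] [-3.133e+00  2.000e-03  1.922e+00] F [ 0.2  0.4 -0.6] w 0.31445093720491135 t 4.25
```

```bash
sed -i 's/for i in range(n):/for i in range(1):/' h.py
python3 -m jog '[[[-0.015,-0.002,0,0,0,0,-1],[-0.025,-0.003,0,0,0,0,-1],[-0.030,-0.004,0,0,0,0,-1],[-0.032,-0.004,0,0,0,0,-1],[-0.032,-0.004,0,0,0,0,-1]]]'
python3 -m jog '[[[-0.032,-0.004,0,0,0,0,-1],[-0.032,-0.004,0,0,0,0,-1],[-0.032,-0.004,0,0,0,0,-1],[-0.032,-0.004,0,0,0,0,-1],[-0.032,-0.004,0,0,0,0,-1]]]'
python3 -m jog '[[[-0.032,-0.004,0,0,0,0,-1],[-0.032,-0.004,0,0,0,0,-1],[-0.032,-0.004,0,0,0,0,-1],[-0.030,-0.004,0,0,0,0,-1],[-0.020,-0.002,0,0,0,0,-1]]]'
python3 -c "
from h import *
plan(.600,-.281,.27,n=5)"
```

```text
clock: 4.75
ee_pos: [0.5035, 0.1426, 0.2631]
ee_rot: [-3.134, -0.0, 1.933]
force: [0.5, -0.3, -1.0]
gripper_width: 0.316
clock: 5.25
ee_pos: [0.5354, -0.0282, 0.2557]
ee_rot: [-3.12, -0.0, 1.928]
force: [0.5, 0.1, -2.3]
gripper_width: 0.312
clock: 5.75
ee_pos: [0.5612, -0.186, 0.2478]
ee_rot: [-3.105, -0.002, 1.919]
force: [0.4, -0.5, -1.2]
gripper_width: 0.315
[-0.0205, 0.0006, -0.0045, -0.0073, -0.0005, -0.0002]
dist/row 0.021 at [ 0.5612 -0.186   0.2478] [-3.105e+00 -2.000e-03  1.919e+00] F [ 0.4 -0.5 -1.2] w 0.31533477420988054 t 5.75
```

```bash
python3 -m jog '[[[-0.020,0.001,-0.004,-0.008,0,0,-1],[-0.022,0.001,-0.004,-0.008,0,0,-1],[-0.022,0,-0.004,-0.008,0,0,-1],[-0.018,0,-0.003,-0.008,0,0,-1],[-0.008,0,-0.001,-0.005,0,0,-1]]]'
python3 -c "
from h import *
plan(.600,-.281,.27,n=1)
d=cam('wrist');save(d,'w2.png')
import pickle;pickle.dump(d,open('w2.pkl','wb'))
for l in [(-.032,.128),(.032,.128),(.032,-.128),(-.032,-.128)]:
    c,s=np.cos(.343),np.sin(.343); print(proj(d,(.568+c*l[0]-s*l[1],-.191+s*l[0]+c*l[1],.032)).round(1))"
```

```text
clock: 6.25
ee_pos: [0.5846, -0.2817, 0.2537]
ee_rot: [-3.127, -0.008, 1.908]
force: [-0.8, -0.3, -1.1]
gripper_width: 0.312
[-0.0043, 0.0145, -0.0166, -0.0143, -0.0082, -0.0118]
dist/row 0.022 at [ 0.5846 -0.2817  0.2537] [-3.127 -0.008  1.908] F [-0.8 -0.3 -1.1] w 0.3124415378075575 t 6.25
[295.4 -78.2]
[369.9 -79.3]
[359.  203.7]
[300.4 203.8]
```

View pics/w2.png

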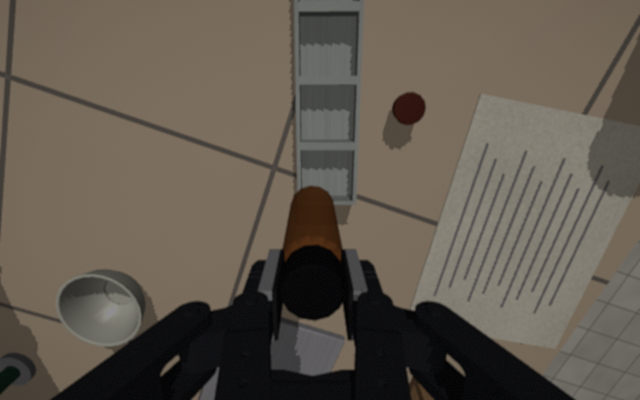

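Carrier end corners are at (296,203) and (355,203), about 3-4 px left of prediction. I shift the carrier estimate by about -3 mm in its x; the right-end pocket becomes (0.597, -0.2825).

```bash
python3 -c "
from h import *
plan(.597,-.2825,.23,n=2)"
python3 -m jog '[[[-0.002,0.006,0.006,-0.007,-0.004,-0.006,-1],[-0.001,0.005,0.010,-0.007,-0.004,-0.006,-1],[0,0,0.015,0,0,0,-1],[0,0,0.015,0,0,0,-1],[0,0,0.010,0,0,0,-1]]]'
python3 -c "
from h import *
plan(.597,-.2825,.17,n=2)"
```

```text
[-0.002, 0.0063, 0.0117, -0.0074, -0.0036, -0.0066]
dist/row 0.013 at [ 0.5842 -0.2829  0.2537] [-3.127 -0.007  1.907] F [-0.  -1.9 -1.7] w 0.3164559652887683 t 6.3
clock: 6.8
ee_pos: [0.5946, -0.277, 0.1907]
ee_rot: [-3.14, -0.004, 1.924]
force: [-0.3, 0.5, -1.2]
gripper_width: 0.313
[-0.003, 0.0002, 0.0103, -0.0009, -0.0022, 0.002]
dist/row 0.011 at [ 0.5946 -0.277   0.1907] [-3.14  -0.004  1.924] F [-0.3  0.5 -1.2] w 0.3132028374811404 t 6.8
```

```bash
python3 -m jog '[[[-0.003,0,0.010,0,-0.002,0,-1],[-0.003,0,0.014,0,-0.002,0,-1],[0,0,0.014,0,0,0,-1],[0,0,0.008,0,0,0,-1],[0,0,0,0,0,0,-1]]]'
python3 -c "
from h import *
plan(.597,-.2825,.119,n=1)"
```

```text
clock: 7.3
ee_pos: [0.5954, -0.28, 0.1371]
ee_rot: [-3.136, -0.005, 1.927]
force: [-0.1, -0.1, -1.0]
gripper_width: 0.313
[-0.003, 0.0007, 0.0181, -0.0057, -0.0048, 0.007]
dist/row 0.018 at [ 0.5954 -0.28    0.1371] [-3.136 -0.005  1.927] F [-0.1 -0.1 -1. ] w 0.313002699982124 t 7.3
```

```bash
python3 -m jog '[[[-0.003,0.001,0.005,-0.005,-0.005,0.007,-1],[0,0,0.006,0,0,0,-1],[0,0,0.005,0,0,0,-1],[0,0,0.003,0,0,0,-1],[0,0,0,0,0,0,-1]]]'
python3 -c "
from h import *
plan(.597,-.2825,.119,n=1)"
```

```text
clock: 7.8
ee_pos: [0.5991, -0.2843, 0.1187]
ee_rot: [3.139, 0.004, 1.919]
force: [-0.9, -0.1, -1.9]
gripper_width: 0.313
[0.0024, -0.0013, -0.0004, 0.0029, 0.0043, -0.0014]
dist/row 0.003 at [ 0.5991 -0.2843  0.1187] [3.139 0.004 1.919] F [-0.9 -0.1 -1.9] w 0.31344452819206897 t 7.8
```

```bash
python3 -m jog '[[[0,0,0.001,0.001,0.002,0,-1],[0,0,0.001,0.001,0.002,0,-1],[0,0,0,0,0,0,-1],[0,0,0,0,0,0,-0.3],[0,0,0,0,0,0,-0.1]]]'
python3 -m jog '[[[0,0,0,0,0,0,0.1],[0,0,0,0,0,0,0.3],[0,0,-0.006,0,0,0,0.3],[0,0,-0.015,0,0,0,0.3],[0,0,-0.020,0,0,0,0.3]]]'
python3 -c "
from h import *
plan(.494,.2175,.26,n=18)
save(cam('side'),'s2.png',3,(320,130,520,330))"
```

```text
clock: 8.3
ee_pos: [0.6002, -0.2852, 0.1192]
ee_rot: [3.138, 0.002, 1.918]
force: [-0.3, -1.0, 0.1]
gripper_width: 0.451
clock: 8.8
ee_pos: [0.5985, -0.2839, 0.1595]
ee_rot: [-3.141, -0.002, 1.919]
force: [0.1, 0.7, 0.9]
gripper_width: 0.653
[0.0282, 0.004, -0.0055, -0.0, -0.0001, -0.0001]
dist/row 0.029 at [ 0.5985 -0.2839  0.1595] [-3.141e+00 -2.000e-03  1.919e+00] F [0.1 0.7 0.9] w 0.6532838021751243 t 8.8
```

View pics/s2.png

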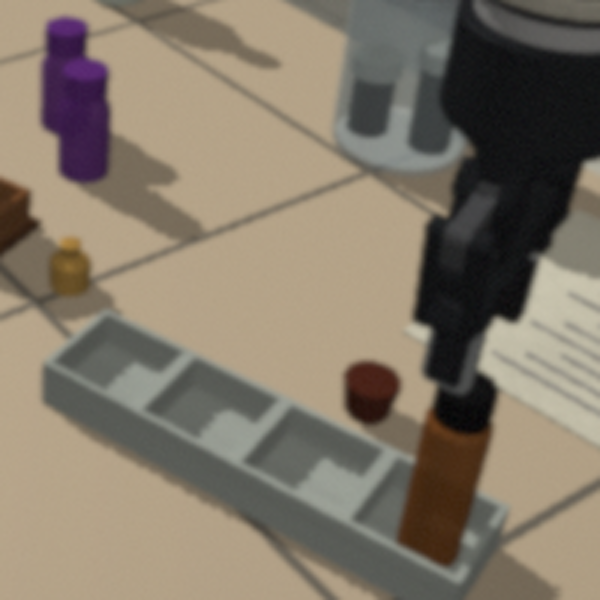

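The straight bottle stands in the carrier's right-end pocket, released (around full-image px (463,290)). Next is the conical one.

```bash
python3 -m jog '[[[0,0,-0.025,0,0,0,0.3],[0.010,0.002,-0.030,0,0,0,0.3],[0.025,0.004,-0.010,0,0,0,0.3],[0.035,0.005,0,0,0,0,0.3],[0.038,0.005,0,0,0,0,0.3]]]'
python3 -m jog '[[[0.038,0.005,0,0,0,0,0.3],[0.038,0.005,0,0,0,0,0.3],[0.038,0.005,0,0,0,0,0.3],[0.038,0.005,0,0,0,0,0.3],[0.038,0.005,0,0,0,0,0.3]]]'
python3 -c "
from h import *
plan(.494,.2175,.22,n=7)"
```

```text
clock: 9.35
ee_pos: [0.581, -0.1853, 0.2385]
ee_rot: [3.128, 0.016, 1.906]
force: [0.8, 1.4, -0.2]
gripper_width: 0.653
clock: 9.85
ee_pos: [0.5423, 0.0078, 0.242]
ee_rot: [3.117, 0.019, 1.902]
force: [0.0, 1.2, 0.8]
gripper_width: 0.647
[0.0306, 0.0032, 0.0026, 0.0035, 0.0027, -0.0025]
dist/row 0.031 at [0.5423 0.0078 0.242 ] [3.117 0.019 1.902] F [0.  1.2 0.8] w 0.6469152939032023 t 9.85
```

```bash
python3 -m jog '[[[0.036,0.003,0.002,0.005,0.004,-0.003,0.3],[0.036,0.003,0.003,0.005,0.004,-0.003,0.3],[0.036,0.003,0.003,0.005,0.004,-0.003,0.3],[0.036,0.003,0.003,0.005,0.004,-0.003,0.3],[0.030,0.003,0.003,0.005,0.004,-0.003,0.3]]]'
python3 -m jog '[[[0.016,0.001,0,0,0,0,0.3],[0.006,0,0,0,0,0,0.3],[0,0,0,0,0,0,0.3],[0,0,0,0,0,0,0.3],[0,0,0,0,0,0,0.3]]]'
python3 -c "
from h import *
plan(.494,.2175,.103,n=1)"
```

```text
clock: 10.35
ee_pos: [0.4985, 0.1854, 0.2319]
ee_rot: [3.132, -0.003, 1.919]
force: [0.1, 0.1, -0.2]
gripper_width: 0.65
clock: 10.85
ee_pos: [0.4917, 0.2109, 0.2348]
ee_rot: [3.127, -0.005, 1.925]
force: [0.6, 0.1, -0.3]
gripper_width: 0.649
[0.0047, 0.0026, 0.1319, 0.0141, -0.0051, 0.0053]
dist/row 0.132 at [0.4917 0.2109 0.2348] [ 3.127 -0.005  1.925] F [ 0.6  0.1 -0.3] w 0.6486880582318042 t 10.85
```

```bash
python3 -m jog '[[[0.004,0.003,0.018,0.014,-0.005,0.005,0.3],[0,0,0.025,0,0,0,0.3],[0,0,0.028,0,0,0,0.3],[0,0,0.018,0,0,0,0.3],[0,0,0.004,0,0,0,0.3]]]'
python3 -c "
from h import *
plan(.494,.2175,.103,n=1)"
```

```text
clock: 11.35
ee_pos: [0.4987, 0.2095, 0.1419]
ee_rot: [3.134, 0.002, 1.908]
force: [-0.3, -0.8, -0.0]
gripper_width: 0.652
[0.0092, -0.0021, 0.0388, 0.0072, 0.0019, -0.0121]
dist/row 0.04 at [0.4987 0.2095 0.1419] [3.134e+00 2.000e-03 1.908e+00] F [-0.3 -0.8 -0. ] w 0.651619783118205 t 11.35
```

```bash
python3 -m jog '[[[0.009,-0.002,0.004,0.007,0.002,-0.012,0.3],[0.002,0,0.012,0,0,0,0.3],[0.001,0,0.014,0,0,0,0.3],[0,0,0.008,0,0,0,0.3],[0,0,0,0,0,0,0.3]]]'
python3 -c "
from h import *
plan(.494,.2175,.103,n=1)"
```

```text
clock: 11.85
ee_pos: [0.4944, 0.2199, 0.1026]
ee_rot: [3.139, -0.0, 1.918]
force: [-0.0, 0.1, -0.3]
gripper_width: 0.652
[-0.0021, -0.0011, -0.0004, 0.0027, -0.0001, -0.0019]
dist/row 0.002 at [0.4944 0.2199 0.1026] [ 3.139 -0.     1.918] F [-0.   0.1 -0.3] w 0.65178448725956 t 11.85
```

```bash
python3 -m jog '[[[0,0,0,0,0,0,-0.2],[0,0,0,0,0,0,-0.4],[0,0,0,0,0,0,-1],[0,0,0,0,0,0,-1],[0,0,0,0,0,0,-1]]]' 40
python3 -m jog '[[[0,0,-0.004,0,0,0,-1],[0,0,-0.010,0,0,0,-1],[0,0,-0.020,0,0,0,-1],[0,0,-0.028,0,0,0,-1],[0,0,-0.030,0,0,0,-1]]]'
python3 -m jog '[[[-0.008,0,-0.030,0,0,0,-1],[-0.018,-0.002,-0.020,0,0,0,-1],[-0.028,-0.004,-0.008,0,0,0,-1],[-0.032,-0.004,-0.002,-0.003,0,0,-1],[-0.032,-0.004,-0.002,-0.003,0,0,-1]]]'
python3 -c "
from h import *
plan(.576,-.222,.25,n=10)"
```

```text
clock: 12.35
ee_pos: [0.4947, 0.2198, 0.1032]
ee_rot: [3.138, -0.0, 1.918]
force: [-0.1, -0.6, -1.0]
gripper_width: 0.291
clock: 12.85
ee_pos: [0.4916, 0.2184, 0.1965]
ee_rot: [-3.136, 0.001, 1.917]
force: [0.4, 0.4, -1.8]
gripper_width: 0.288
clock: 13.35
ee_pos: [0.521, 0.1066, 0.2695]
ee_rot: [3.127, -0.003, 1.93]
force: [0.7, 0.2, -2.0]
gripper_width: 0.291
[-0.0327, -0.0064, 0.0017, 0.0015, -0.0004, 0.001]
dist/row 0.033 at [0.521  0.1066 0.2695] [ 3.127e+00 -3.000e-03  1.930e+00] F [ 0.7  0.2 -2. ] w 0.2913599403089139 t 13.35
```

```bash
python3 -m jog '[[[-0.033,-0.004,0,0,0,0,-1],[-0.034,-0.004,0,-0.002,0,0,-1],[-0.034,-0.004,0,-0.003,0,0,-1],[-0.034,-0.004,0,-0.003,0,0,-1],[-0.034,-0.004,0,-0.003,0,0,-1]]]'
python3 -m jog '[[[-0.034,-0.004,0,-0.003,0,0,-1],[-0.034,-0.004,0,-0.003,0,0,-1],[-0.028,-0.004,0,-0.003,0,0,-1],[-0.018,0,0,-0.003,0,0,-1],[-0.006,0,0,0,0,0,-1]]]'
python3 -c "
from h import *
plan(.576,-.222,.2,n=2)"
```

```text
clock: 13.85
ee_pos: [0.5615, -0.0648, 0.2736]
ee_rot: [3.11, -0.004, 1.931]
force: [0.2, -0.2, -2.1]
gripper_width: 0.289
clock: 14.35
ee_pos: [0.5911, -0.1928, 0.277]
ee_rot: [3.096, -0.0, 1.923]
force: [0.1, 0.1, -1.7]
gripper_width: 0.289
[-0.0111, -0.0138, 0.0379, 0.0229, -0.0002, 0.0013]
dist/row 0.042 at [ 0.5911 -0.1928  0.277 ] [ 3.096 -0.     1.923] F [ 0.1  0.1 -1.7] w 0.2886550428615789 t 14.35
```

```bash
python3 -m jog '[[[-0.011,-0.014,0.006,0.023,0,0.001,-1],[-0.011,-0.014,0.010,0.022,0,0,-1],[0,0,0.015,0,0,0,-1],[0,0,0.010,0,0,0,-1],[0,0,0,0,0,0,-1]]]'
python3 -c "
from h import *
plan(.576,-.222,.15,n=2)"
```

```text
clock: 14.85
ee_pos: [0.569, -0.2221, 0.2312]
ee_rot: [-3.136, -0.004, 1.923]
force: [-0.5, -0.6, -0.7]
gripper_width: 0.288
[-0.0013, 0.0035, 0.0406, -0.0027, -0.0022, 0.0017]
dist/row 0.041 at [ 0.569  -0.2221  0.2312] [-3.136 -0.004  1.923] F [-0.5 -0.6 -0.7] w 0.2880922438844676 t 14.85
```

```bash
python3 -m jog '[[[-0.002,0.007,0.010,-0.005,-0.004,0,-1],[0,0,0.020,0,0,0,-1],[0,0,0.026,0,0,0,-1],[0,0,0.018,0,0,0,-1],[0,0,0.006,0,0,0,-1]]]'
python3 -c "
from h import *
plan(.576,-.222,.104,n=1)"
```

```text
clock: 15.35
ee_pos: [0.5819, -0.2166, 0.1472]
ee_rot: [3.135, 0.0, 1.931]
force: [-0.6, 0.3, -1.5]
gripper_width: 0.284
[-0.003, -0.0077, 0.0432, 0.0062, 0.0004, 0.0108]
dist/row 0.044 at [ 0.5819 -0.2166  0.1472] [3.135 0.    1.931] F [-0.6  0.3 -1.5] w 0.2843102660369099 t 15.35
```

```bash
python3 -m jog '[[[-0.003,-0.008,0.002,0.006,0,0.010,-1],[0,0,0.008,0,0,0,-1],[0,0,0.008,0,0,0,-1],[0,0,0.004,0,0,0,-1],[0,0,0,0,0,0,-1]]]'
python3 -c "
from h import *
plan(.576,-.222,.104,n=1)"
```

```text
clock: 15.85
ee_pos: [0.577, -0.2221, 0.1242]
ee_rot: [3.139, 0.002, 1.922]
force: [-0.9, -0.5, -1.0]
gripper_width: 0.29
[0.0005, -0.0009, 0.0202, 0.0023, 0.0018, 0.0016]
dist/row 0.02 at [ 0.577  -0.2221  0.1242] [3.139e+00 2.000e-03 1.922e+00] F [-0.9 -0.5 -1. ] w 0.28955550674859754 t 15.85
```

```bash
python3 -m jog '[[[0,-0.001,0.005,0.002,0.002,0.002,-1],[0,0,0.007,0,0,0,-1],[0,0,0.005,0,0,0,-1],[0,0,0.002,0,0,0,-1],[0,0,0.001,0,0,0,-1]]]'
python3 -m jog '[[[0,0,0.001,0,0,0,-1],[0,0,0,0,0,0,-1],[0,0,0,0,0,0,-1],[0,0,0,0,0,0,-1],[0,0,0,0,0,0,-1]]]'
python3 -c "
from h import *
plan(.576,-.222,.103,n=1)"
```

```text
clock: 16.35
ee_pos: [0.5769, -0.2228, 0.1035]
ee_rot: [3.14, 0.001, 1.919]
force: [0.5, -0.3, -2.2]
gripper_width: 0.289
clock: 16.85
ee_pos: [0.5773, -0.2231, 0.103]
ee_rot: [3.139, 0.002, 1.919]
force: [0.3, -0.3, -0.1]
gripper_width: 0.289
[0.0015, -0.0008, 0.0, 0.0028, 0.0017, -0.0008]
dist/row 0.002 at [ 0.5773 -0.2231  0.103 ] [3.139e+00 2.000e-03 1.919e+00] F [ 0.3 -0.3 -0.1] w 0.289263158014122 t 16.85
```

```bash
python3 -m jog '[[[0,0,0,0,0,0,-0.3],[0,0,0,0,0,0,-0.1],[0,0,0,0,0,0,0.1],[0,0,0,0,0,0,0.3],[0,0,-0.005,0,0,0,0.3]]]'
python3 -m jog '[[[0,0,-0.018,0,0,0,0.3],[0,0,-0.030,0,0,0,0.3],[0,0,-0.035,0,0,0,0.3],[0.012,0.002,-0.025,0,0,0,0.3],[0.025,0.004,-0.005,0,0,0,0.3]]]'
python3 -m jog '[[[0.035,0.005,0,0,0,0,0.3],[0.038,0.005,0,0,0,0,0.3],[0.038,0.005,0,0,0,0,0.3],[0.038,0.005,0,0,0,0,0.3],[0.038,0.005,0,0,0,0,0.3]]]'
python3 -c "
from h import *
plan(.5205,.152,.22,n=5)
save(cam('side'),'s3.png',2.5,(210,110,510,340))"
```

```text
clock: 17.35
ee_pos: [0.5776, -0.2231, 0.1083]
ee_rot: [3.138, 0.002, 1.919]
force: [-0.3, 0.7, 0.6]
gripper_width: 0.651
clock: 17.85
ee_pos: [0.5698, -0.1903, 0.2264]
ee_rot: [3.139, 0.005, 1.912]
force: [0.4, -0.1, -0.5]
gripper_width: 0.654
clock: 18.35
ee_pos: [0.5321, -0.0043, 0.2307]
ee_rot: [3.13, 0.011, 1.903]
force: [0.6, 0.5, 0.8]
gripper_width: 0.65
[0.0303, 0.008, 0.0019, 0.0023, 0.0021, -0.0033]
dist/row 0.031 at [ 0.5321 -0.0043  0.2307] [3.13  0.011 1.903] F [0.6 0.5 0.8] w 0.6503615778380949 t 18.35
```

View pics/s3.png

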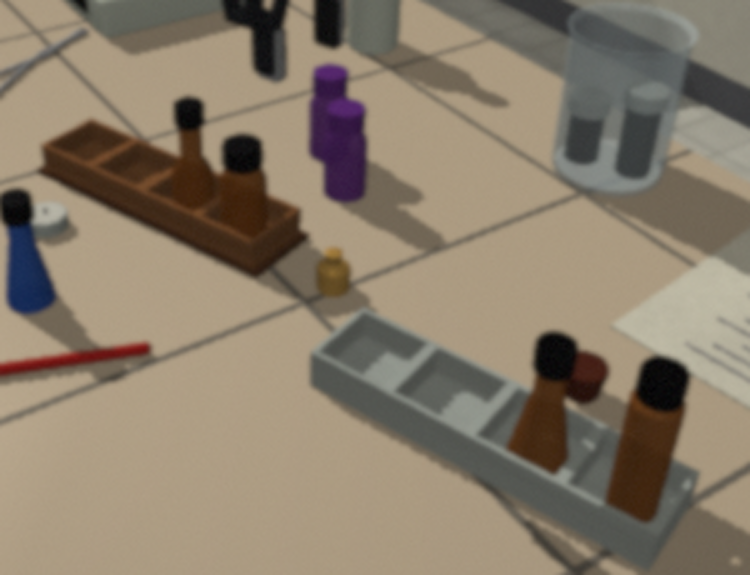

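Conical stands in the second-right pocket and straight in the right-end one. Necked and squat remain at crop px (190,150) and (243,185).

```bash
python3 -m jog '[[[0.034,0.007,0.001,0.003,0.003,-0.004,0.3],[0.036,0.007,0.002,0.003,0.003,-0.004,0.3],[0.034,0.007,0.002,0.003,0.002,-0.004,0.3],[0.026,0.005,0.002,0.003,0.002,-0.003,0.3],[0.012,0.003,0.002,0,0,0,0.3]]]'
python3 -c "
from h import *
plan(.5205,.152,.111,n=1)"
```

```text
clock: 18.9
ee_pos: [0.5085, 0.1533, 0.2233]
ee_rot: [3.14, -0.006, 1.93]
force: [-0.2, -1.0, 0.3]
gripper_width: 0.649
[-0.0062, 0.0106, 0.1123, 0.0018, -0.0064, 0.01]
dist/row 0.113 at [0.5085 0.1533 0.2233] [ 3.14  -0.006  1.93 ] F [-0.2 -1.   0.3] w 0.649294118195258 t 18.9
```

```bash
python3 -m jog '[[[-0.006,0.010,0.008,0.002,-0.006,0.010,0.3],[0,0,0.020,0,0,0,0.3],[0,0,0.026,0,0,0,0.3],[0,0,0.016,0,0,0,0.3],[0,0,0.004,0,0,0,0.3]]]'
python3 -c "
from h import *
plan(.5205,.152,.111,n=1)"
```

```text
clock: 19.4
ee_pos: [0.5269, 0.1464, 0.1477]
ee_rot: [3.135, 0.005, 1.915]
force: [0.3, 0.1, -0.2]
gripper_width: 0.648
[0.0076, -0.0044, 0.0366, 0.0068, 0.0052, -0.0049]
dist/row 0.038 at [0.5269 0.1464 0.1477] [3.135 0.005 1.915] F [ 0.3  0.1 -0.2] w 0.6477902157021207 t 19.4
```

```bash
python3 -m jog '[[[0.008,-0.004,0.003,0.007,0.005,-0.005,0.3],[0.001,0,0.012,0,0,0,0.3],[0.001,0,0.013,0,0,0,0.3],[0,0,0.007,0,0,0,0.3],[0,0,0,0,0,0,0.3]]]'
python3 -c "
from h import *
plan(.5205,.152,.111,n=1)"
```

```text
clock: 19.9
ee_pos: [0.5218, 0.1516, 0.1106]
ee_rot: [3.14, 0.002, 1.915]
force: [-0.1, -0.8, -0.0]
gripper_width: 0.653
[0.0008, -0.0011, -0.0004, 0.0014, 0.002, -0.0049]
dist/row 0.001 at [0.5218 0.1516 0.1106] [3.140e+00 2.000e-03 1.915e+00] F [-0.1 -0.8 -0. ] w 0.652740889365804 t 19.9
```

```bash
python3 -m jog '[[[0,0,0,0,0,0,-0.2],[0,0,0,0,0,0,-0.4],[0,0,0,0,0,0,-1],[0,0,0,0,0,0,-1],[0,0,0,0,0,0,-1]]]' 40
python3 -m jog '[[[0,0,-0.004,0,0,0,-1],[0,0,-0.010,0,0,0,-1],[0,0,-0.020,0,0,0,-1],[0,0,-0.028,0,0,0,-1],[0,0,-0.030,0,0,0,-1]]]'
python3 -m jog '[[[0,0,-0.028,0,0,0,-1],[-0.012,-0.001,-0.014,0,0,0,-1],[-0.024,-0.003,-0.004,0,0,0,-1],[-0.032,-0.004,0,0,0,0,-1],[-0.034,-0.004,0,0,0,0,-1]]]'
python3 -c "
from h import *
plan(.554,-.162,.25,n=7)"
```

```text
clock: 20.4
ee_pos: [0.5222, 0.1519, 0.1114]
ee_rot: [3.139, 0.002, 1.916]
force: [-0.4, 0.7, -1.1]
gripper_width: 0.288
clock: 20.9
ee_pos: [0.519, 0.1512, 0.2046]
ee_rot: [-3.136, 0.002, 1.915]
force: [0.1, 0.6, -1.5]
gripper_width: 0.288
clock: 21.4
ee_pos: [0.5448, 0.0559, 0.2614]
ee_rot: [3.134, -0.002, 1.928]
force: [0.7, 0.0, -1.7]
gripper_width: 0.287
[-0.0296, -0.0097, 0.0015, 0.0011, -0.0003, 0.0011]
dist/row 0.031 at [0.5448 0.0559 0.2614] [ 3.134e+00 -2.000e-03  1.928e+00] F [ 0.7  0.  -1.7] w 0.28679623306486296 t 21.4
```

```bash
python3 -m jog '[[[-0.034,-0.007,0,0,0,0,-1],[-0.034,-0.009,0,0,0,0,-1],[-0.034,-0.009,0,0,0,0,-1],[-0.032,-0.009,0,0,0,0,-1],[-0.026,-0.009,0,0,0,0,-1]]]'
python3 -m jog '[[[-0.014,-0.004,0,0,0,0,-1],[-0.005,0,0,0,0,0,-1],[0,0,0,0,0,0,-1],[0,0,0,0,0,0,-1],[0,0,0,0,0,0,-1]]]'
python3 -c "
from h import *
plan(.554,-.162,.15,n=1)"
```

```text
clock: 21.9
ee_pos: [0.561, -0.1162, 0.2656]
ee_rot: [3.128, -0.0, 1.928]
force: [0.7, -0.4, -1.9]
gripper_width: 0.285
clock: 22.4
ee_pos: [0.5632, -0.1373, 0.2673]
ee_rot: [3.127, -0.001, 1.924]
force: [-0.3, -0.5, -2.0]
gripper_width: 0.29
[-0.0201, -0.0189, 0.117, 0.0145, -0.0007, 0.0043]
dist/row 0.12 at [ 0.5632 -0.1373  0.2673] [ 3.127e+00 -1.000e-03  1.924e+00] F [-0.3 -0.5 -2. ] w 0.2901116225567959 t 22.4
```

```bash
python3 -m jog '[[[-0.010,-0.009,0.004,0.007,0,0.002,-1],[-0.010,-0.008,0.010,0.007,0,0.002,-1],[0,0,0.018,0,0,0,-1],[0,0,0.014,0,0,0,-1],[0,0,0.004,0,0,0,-1]]]'
python3 -c "
from h import *
plan(.554,-.162,.112,n=1)"
```

```text
clock: 22.9
ee_pos: [0.5531, -0.1626, 0.2138]
ee_rot: [-3.14, -0.001, 1.925]
force: [0.2, 0.1, -0.6]
gripper_width: 0.292
[0.0002, 0.0012, 0.1018, -0.0016, -0.0009, 0.0046]
dist/row 0.102 at [ 0.5531 -0.1626  0.2138] [-3.140e+00 -1.000e-03  1.925e+00] F [ 0.2  0.1 -0.6] w 0.29168178459095784 t 22.9
```

```bash
python3 -m jog '[[[0,0.001,0.008,0,0,0.004,-1],[0,0,0.016,0,0,0,-1],[0,0,0.016,0,0,0,-1],[0,0,0.010,0,0,0,-1],[0,0,0.003,0,0,0,-1]]]'
python3 -c "
from h import *
plan(.554,-.162,.112,n=1)"
```

```text
clock: 23.4
ee_pos: [0.5541, -0.1641, 0.1578]
ee_rot: [-3.14, 0.0, 1.919]
force: [-0.7, -0.3, -2.0]
gripper_width: 0.288
[0.0021, 0.0007, 0.0458, -0.0019, 0.0002, -0.0014]
dist/row 0.046 at [ 0.5541 -0.1641  0.1578] [-3.14   0.     1.919] F [-0.7 -0.3 -2. ] w 0.28807722171368055 t 23.4
```

```bash
python3 -m jog '[[[0.002,0.001,0.006,-0.002,0,0,-1],[0,0,0.012,0,0,0,-1],[0,0,0.012,0,0,0,-1],[0,0,0.008,0,0,0,-1],[0,0,0.003,0,0,0,-1]]]'
python3 -m jog '[[[0,0,0.002,0,0,0,-1],[0,0,0.001,0,0,0,-1],[0,0,0,0,0,0,-1],[0,0,0,0,0,0,-1],[0,0,0,0,0,0,-1]]]'
python3 -c "
from h import *
plan(.554,-.162,.111,n=1)"
```

```text
clock: 23.9
ee_pos: [0.5558, -0.162, 0.1145]
ee_rot: [3.139, 0.002, 1.919]
force: [0.5, 0.1, -0.9]
gripper_width: 0.287
clock: 24.4
ee_pos: [0.5562, -0.1625, 0.1115]
ee_rot: [3.138, 0.002, 1.919]
force: [0.7, 0.8, -1.8]
gripper_width: 0.285
[0.0012, -0.0019, 0.0005, 0.0034, 0.0023, -0.0014]
dist/row 0.002 at [ 0.5562 -0.1625  0.1115] [3.138e+00 2.000e-03 1.919e+00] F [ 0.7  0.8 -1.8] w 0.28547745104129285 t 24.4
```

```bash
python3 -m jog '[[[0,-0.001,0.001,0.002,0.002,0,-1],[0,0,0.001,0,0,0,-1],[0,0,0,0,0,0,-1],[0,0,0,0,0,0,-0.3],[0,0,0,0,0,0,-0.1]]]'
python3 -m jog '[[[0,0,0,0,0,0,0.1],[0,0,0,0,0,0,0.3],[0,0,-0.005,0,0,0,0.3],[0,0,-0.018,0,0,0,0.3],[0,0,-0.030,0,0,0,0.3]]]'
python3 -m jog '[[[0,0,-0.030,0,0,0,0.3],[0.012,0.002,-0.025,0,0,0,0.3],[0.025,0.004,-0.005,0,0,0,0.3],[0.034,0.005,0,0,0,0,0.3],[0.036,0.005,0,0,0,0,0.3]]]'
python3 -c "
from h import *
plan(.5402,.099,.2,n=5)"
```

```text
clock: 24.9
ee_pos: [0.5562, -0.1635, 0.1113]
ee_rot: [3.138, 0.001, 1.918]
force: [0.2, -1.0, -0.5]
gripper_width: 0.449
clock: 25.4
ee_pos: [0.5533, -0.1623, 0.1622]
ee_rot: [-3.138, -0.003, 1.918]
force: [1.2, 0.9, -1.2]
gripper_width: 0.649
clock: 25.9
ee_pos: [0.5356, -0.0618, 0.2312]
ee_rot: [3.135, 0.006, 1.905]
force: [0.8, -0.2, 0.7]
gripper_width: 0.649
[0.0301, 0.0114, 0.0061, 0.0013, 0.0013, -0.0029]
dist/row 0.033 at [ 0.5356 -0.0618  0.2312] [3.135 0.006 1.905] F [ 0.8 -0.2  0.7] w 0.6491213055341511 t 25.9
```

```bash
python3 -m jog '[[[0.034,0.009,0.002,0.002,0.002,-0.003,0.4],[0.036,0.011,0.004,0.002,0.002,-0.003,0.4],[0.034,0.011,0.005,0.002,0.002,-0.003,0.4],[0.026,0.010,0.006,0,0,-0.003,0.4],[0.012,0.006,0.006,0,0,0,0.4]]]'
python3 -c "
from h import *
plan(.5402,.099,.094,n=1)"
```

```text
clock: 26.4
ee_pos: [0.5313, 0.0967, 0.2104]
ee_rot: [3.136, -0.002, 1.921]
force: [-0.9, -0.4, -0.6]
gripper_width: 0.701
[-0.0011, 0.0086, 0.1164, 0.0052, -0.0018, 0.0011]
dist/row 0.117 at [0.5313 0.0967 0.2104] [ 3.136e+00 -2.000e-03  1.921e+00] F [-0.9 -0.4 -0.6] w 0.7009149523486349 t 26.4
```

```bash
python3 -m jog '[[[-0.001,0.008,0.008,0.005,-0.002,0,0.4],[0,0,0.020,0,0,0,0.4],[0,0,0.026,0,0,0,0.4],[0,0,0.016,0,0,0,0.4],[0,0,0.004,0,0,0,0.4]]]'
python3 -c "
from h import *
plan(.5402,.099,.094,n=1)
d=cam('wrist');save(d,'w3.png');print(proj(d,(.5402,.099,.098)))"
```

```text
clock: 26.9
ee_pos: [0.5443, 0.0946, 0.1338]
ee_rot: [3.138, 0.005, 1.919]
force: [1.1, 0.4, 0.4]
gripper_width: 0.698
[0.0057, -0.0025, 0.0398, 0.0037, 0.0051, -0.0012]
dist/row 0.04 at [0.5443 0.0946 0.1338] [3.138 0.005 1.919] F [1.1 0.4 0.4] w 0.698054693390521 t 26.9
[308.61886111 237.72851911]
```

View pics/w3.png

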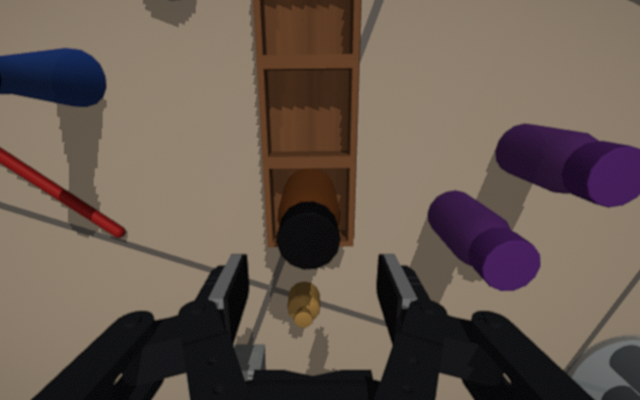

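The squat cap sits at (308,237), matching the prediction of (308.6,237.7). The purple jars are about 110 mm away.

```bash
python3 -m jog '[[[0.006,-0.002,0.004,0.004,0.005,-0.001,0.4],[0.001,0,0.013,0,0,0,0.4],[0,0,0.014,0,0,0,0.4],[0,0,0.008,0,0,0,0.4],[0,0,0,0,0,0,0.4]]]'
python3 -c "
from h import *
plan(.5402,.099,.094,n=1)"
```

```text
clock: 27.45
ee_pos: [0.5421, 0.0985, 0.0934]
ee_rot: [3.139, 0.002, 1.916]
force: [-0.7, 0.7, -0.5]
gripper_width: 0.701
[0.0011, -0.0016, -0.0006, 0.0029, 0.0016, -0.0037]
dist/row 0.002 at [0.5421 0.0985 0.0934] [3.139e+00 2.000e-03 1.916e+00] F [-0.7  0.7 -0.5] w 0.7011962517668107 t 27.45
```

```bash
python3 -m jog '[[[0,0,0,0,0,0,-0.1],[0,0,0,0,0,0,-0.2],[0,0,0,0,0,0,-1],[0,0,0,0,0,0,-1],[0,0,0,0,0,0,-1]]]' 40
python3 -m jog '[[[0,0,-0.004,0,0,0,-1],[0,0,-0.010,0,0,0,-1],[0,0,-0.020,0,0,0,-1],[0,0,-0.028,0,0,0,-1],[0,0,-0.030,0,0,0,-1]]]'
python3 -m jog '[[[0,0,-0.022,0,0,0,-1],[-0.012,-0.002,-0.010,0,0,0,-1],[-0.022,-0.004,0,0,0,0,-1],[-0.026,-0.006,0,0,0,0,-1],[-0.028,-0.006,0,0,0,0,-1]]]'
python3 -c "
from h import *
plan(.533,-.1015,.2,n=5)"
```

```text
clock: 27.95
ee_pos: [0.5422, 0.0986, 0.0938]
ee_rot: [3.138, 0.002, 1.917]
force: [0.4, -0.8, -0.4]
gripper_width: 0.385
clock: 28.45
ee_pos: [0.539, 0.0983, 0.1871]
ee_rot: [-3.137, 0.001, 1.916]
force: [-0.0, -0.7, -1.9]
gripper_width: 0.382
clock: 28.95
ee_pos: [0.5545, 0.0103, 0.227]
ee_rot: [3.136, -0.0, 1.926]
force: [0.1, -0.0, -1.1]
gripper_width: 0.382
[-0.0195, -0.0118, 0.0053, 0.0012, -0.0001, 0.0012]
dist/row 0.023 at [0.5545 0.0103 0.227 ] [ 3.136 -0.     1.926] F [ 0.1 -0.  -1.1] w 0.3820074956383733 t 28.95
```

```bash
python3 -m jog '[[[-0.024,-0.009,0,0.001,0,0.001,-1],[-0.024,-0.012,0,0.001,0,0.001,-1],[-0.020,-0.012,0,0.001,0,0.001,-1],[-0.014,-0.012,0,0.001,0,0,-1],[-0.006,-0.008,0,0.001,0,0,-1]]]'
python3 -m jog '[[[0,0,0,0,0,0,-1],[0,0,0,0,0,0,-1],[0,0,0,0,0,0,-1],[0,0,0,0,0,0,-1],[0,0,0,0,0,0,-1]]]'
python3 -c "
from h import *
plan(.533,-.1015,.095,n=1)"
```

```text
clock: 29.45
ee_pos: [0.5328, -0.1042, 0.2274]
ee_rot: [-3.141, 0.004, 1.913]
force: [-0.4, 0.1, -1.7]
gripper_width: 0.384
clock: 29.95
ee_pos: [0.532, -0.1029, 0.227]
ee_rot: [-3.14, 0.002, 1.914]
force: [0.7, 0.8, -0.5]
gripper_width: 0.381
[0.0013, 0.0015, 0.132, -0.0011, 0.0023, -0.0056]
dist/row 0.132 at [ 0.532  -0.1029  0.227 ] [-3.140e+00  2.000e-03  1.914e+00] F [ 0.7  0.8 -0.5] w 0.38141963888683017 t 29.95
```

```bash
python3 -m jog '[[[0.001,0.001,0.010,0,0.002,-0.005,-1],[0,0,0.020,0,0,0,-1],[0,0,0.026,0,0,0,-1],[0,0,0.018,0,0,0,-1],[0,0,0.004,0,0,0,-1]]]'
python3 -c "
from h import *
plan(.533,-.1015,.095,n=1)
d=cam('wrist');save(d,'w4.png')"
```

```text
clock: 30.45
ee_pos: [0.5354, -0.0981, 0.1454]
ee_rot: [3.139, 0.0, 1.927]
force: [-1.0, -0.0, -1.1]
gripper_width: 0.382
[-0.0023, -0.0036, 0.0504, 0.0027, 0.0003, 0.0067]
dist/row 0.051 at [ 0.5354 -0.0981  0.1454] [3.139 0.    1.927] F [-1.  -0.  -1.1] w 0.3821386489670639 t 30.45
```

View pics/w4.png

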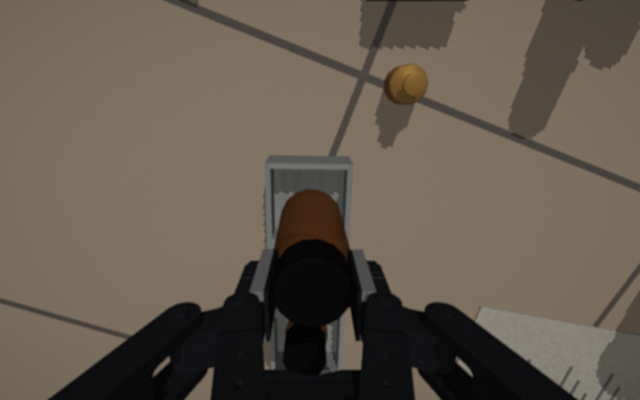

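Carrier left-end rim corners are at (266,158) and (351,158), with the bottle above the pocket. I'll compute the pocket centre from these.

```bash
python3 -c "
from h import *
d=cam('wrist');a=px(d,266,158,.032)[:2];b=px(d,351,158,.032)[:2];u=b-a
print(a,b,np.linalg.norm(u),np.arctan2(u[1],u[0]));m=(a+b)/2;n=np.array([-np.sin(.345),np.cos(.345)]);print('pocket',m-.032*n)"
```

```text
[ 0.49242683 -0.07907043] [ 0.5498052  -0.05779499] 0.06119576807073169 0.3550764210867502
pocket [ 0.53193831 -0.09854712]
```

```bash
python3 -m jog '[[[-0.001,-0.003,0.006,0.003,0,0.006,-1],[0,0,0.012,0,0,0,-1],[0,0,0.014,0,0,0,-1],[0,0,0.010,0,0,0,-1],[0,0,0.003,0,0,0,-1]]]'
python3 -m jog '[[[0,0,0.002,0,0,0,-1],[0,0,0.001,0,0,0,-1],[0,0,0,0,0,0,-1],[0,0,0,0,0,0,-1],[0,0,0,0,0,0,-1]]]'
python3 -c "
from h import *
plan(.5325,-.1,.094,n=1)"
```

```text
clock: 31.05
ee_pos: [0.5365, -0.1012, 0.1016]
ee_rot: [3.134, 0.005, 1.92]
force: [0.7, -1.1, -0.4]
gripper_width: 0.384
clock: 31.55
ee_pos: [0.5372, -0.1015, 0.0989]
ee_rot: [3.133, 0.006, 1.92]
force: [-0.6, 0.1, -1.2]
gripper_width: 0.385
[0.0031, -0.0039, 0.0049, 0.009, 0.0055, -0.0002]
dist/row 0.007 at [ 0.5372 -0.1015  0.0989] [3.133 0.006 1.92 ] F [-0.6  0.1 -1.2] w 0.3850126711840329 t 31.55
```

```bash
python3 -m jog '[[[0.002,-0.004,0.001,0.009,0.005,0,-1],[0,0,0.002,0,0,0,-1],[0,0,0.002,0,0,0,-1],[0,0,0,0,0,0,-1],[0,0,0,0,0,0,-1]]]'
python3 -c "
from h import *
plan(.5325,-.1,.094,n=1)"
```

```text
clock: 32.05
ee_pos: [0.5327, -0.1009, 0.094]
ee_rot: [3.142, 0.0, 1.92]
force: [-1.0, -0.1, -0.5]
gripper_width: 0.381
[0.0009, 0.0002, -0.0, 0.0001, 0.0005, 0.0]
dist/row 0.001 at [ 0.5327 -0.1009  0.094 ] [3.142 0.    1.92 ] F [-1.  -0.1 -0.5] w 0.3808295728725909 t 32.05
```

Release, rise, and move off toward the rack side to clear the view.

```bash
python3 -m jog '[[[0,0,0.001,0,0,0,-1],[0,0,0,0,0,0,-0.2],[0,0,0,0,0,0,0],[0,0,0,0,0,0,0.2],[0,0,0,0,0,0,0.4]]]'
python3 -m jog '[[[0,0,-0.005,0,0,0,0.4],[0,0,-0.018,0,0,0,0.4],[0,0,-0.030,0,0,0,0.4],[0,0,-0.035,0,0,0,0.4],[0,0,-0.035,0,0,0,0.4]]]'
python3 -m jog '[[[0.015,0.002,-0.015,0,0,0,0.4],[0.030,0.004,0,0,0,0,0.4],[0.035,0.004,0,0,0,0,0.4],[0.030,0.003,0,0,0,0,0.4],[0.015,0.002,0,0,0,0,0.4]]]'
python3 -m jog '[[[0,0,0,0,0,0,0.4],[0,0,0,0,0,0,0.4],[0,0,0,0,0,0,0.4],[0,0,0,0,0,0,0.4],[0,0,0,0,0,0,0.4]]]'
python3 -c "
from h import *
A=cam('side')['img'][180:340,310:510,::-1];B=cam('scene')['img'][160:320,140:340,::-1]
cv2.imwrite('pics/f.png',cv2.resize(np.hstack([A,B]),None,fx=2,fy=2,interpolation=cv2.INTER_CUBIC))"
```

```text
clock: 32.55
ee_pos: [0.5334, -0.1013, 0.0936]
ee_rot: [3.14, 0.001, 1.92]
force: [-0.3, -0.3, 0.4]
gripper_width: 0.698
clock: 33.05
ee_pos: [0.5298, -0.1005, 0.2167]
ee_rot: [-3.132, -0.004, 1.919]
force: [1.8, 1.3, -0.2]
gripper_width: 0.696
clock: 33.55
ee_pos: [0.5054, 0.0212, 0.2409]
ee_rot: [3.135, 0.003, 1.91]
force: [-0.4, 0.4, -0.4]
gripper_width: 0.702
clock: 34.05
ee_pos: [0.5053, 0.0201, 0.2417]
ee_rot: [3.134, 0.004, 1.911]
force: [-0.5, -0.7, -0.9]
gripper_width: 0.702
```

View pics/f.png

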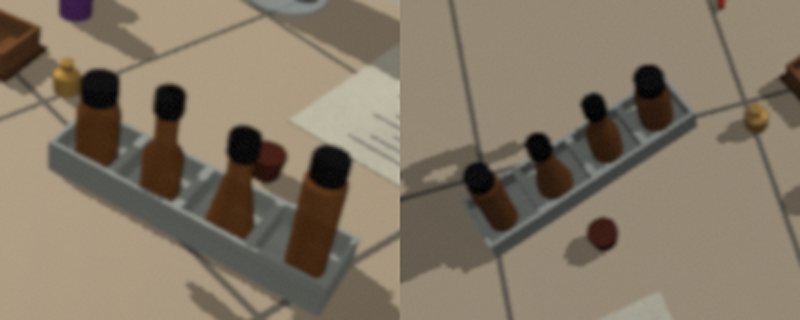

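All four stand one per pocket; from the left: squat, necked, conical, straight. I'll check numerically that the straight bottle is upright, then hand in.

```bash
python3 -c "
from h import *
a=cam('scene');b=cam('side')
s=[(480,178,600,-285,112),(540,147,577,-223,98),(594,106,556,-163,106),(649,80,533,-101,88)];t=[(330,166),(244,145),(170,102),(99,88)]
for (u,v,x,y,z),(p,q) in zip(s,t): X=(x/1e3,y/1e3,z/1e3);print(proj(a,X)-[(u-400)/2+140,v/2+160],proj(b,X)-[p/2+310,q/2+180])
"
```

```text
[ 0.0517208  -1.04418004] [-0.95261485 -1.36244093]
[ 0.83956197 -1.36361721] [-1.54532796 -2.5091969 ]
[0.26059987 0.37010853] [ 0.07036114 -1.5494838 ]
[0.47409926 0.35281633] [ 0.75180493 -1.31934736]
```

Every cap is within about 3 px (a few mm) of where an upright bottle on its pocket floor would put it.

```bash
python3 -c "
from h import *
print(arm.job_done())"
```

```text
the job is handed in; nothing more can be done
None
```

All four bottles are in the aluminium carrier in reverse order. From the robot's left they now stand squat, necked, conical, straight; on the rack they stood straight, conical, necked, squat. I handed the job in at about 34 s of the 99 s allowed.

- **Standing upright:** the last side and scene views show one bottle per pocket, all upright. Each cap is within about 3 px (a few mm) of where an upright bottle on its pocket floor would put it.
- **Released:** the gripper is open, about 24 cm up and clear of everything. Force readings at the ends of moves never exceeded about 2 N.
- **Disagreement:** the first scene-camera estimate of the carrier was about 3 mm off from the wrist view. I corrected it before the first placing, and a second wrist view before the last one agreed within about 3 mm. No check failed.
- **Look-alikes:** I left the purple and blue bottles alone.

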